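Unstack the lids onto their canisters

ROBOT

A 6-joint arm with a two-finger parallel gripper is mounted at the origin on a cart in front of the work surface, level with it; the furniture and walls round the work are solid. World frame = base frame: x ahead of the robot, y to its left, z up, the work surface at z = 0. Lengths are in m, angles in rad, forces in N, time in s.
With the tool pointing down it reaches from about 0.25 to 0.8 m from the base axis. Payload 8.5 kg.
Tool frame: the origin (TCP) lies at the very end of the fingers, on their centre line; the grasp point (between the pads) lies 19 mm behind it; z points along the fingers, y is the line along which they close (so a half turn about z gives the same grasp; the last joint's range is limited). The gripper opens to 85 mm and grips with 20 to 120 N. Pads are 22 mm wide; open, the fingers measure 114 mm over their backs; the gripper's body (76 mm by 85 mm) begins 54 mm behind the grasp point. The pads swing forward as they close: fully open they stand 13 mm farther back than shut.
Start: joints at [-1.14, 0.238, -0.013, 1.319, 0, 1.571], TCP at [0.219, -0.477, 0.231] pointing down, gripper open.
Joint ranges: [-2.66, 2.66], [-1.03, 1.9], [-1.14, 1.46], [-1.82, 2.27], [-1.45, 1.34], [-3.14, 3.14]. Speed limits (rad/s): [2.22, 2.22, 2.79, 3.14, 3.14, 3.14].

INTERFACE

Orientations are given as a unit quaternion [x, y, z, w].
In Python, from workcell import monitor, optics, r gives the robot as it stands. The module is installed in compiled form; this text tells all that it offers.
- The arm moves only by the tool drive_tool, never from a script. Its argument "series" is one flat list of numbers, 7 for each row, row after row: the shift along the tool's x, y, z in m, then the turn, a rotation vector about the tool's x, y, z in rad, then the finger opening in m, from 0 to 0.0854. In form: [dx, dy, dz, ax, ay, az, jaw, dx, dy, dz, ax, ay, az, jaw, ...]. A call has exactly 8 rows; each row is the pose to reach, as a shift and turn from the pose commanded when the call began, along the tool's axes at that moment; what a row does not reach only later rows make up. A row lasts 1/12 s, in which the tool goes at most 41.7 mm and 7.16 degrees, less where a joint would pass 70% of its speed; a pose out of reach is approached as far as the arm can. A call with a gripper value outside its range is refused whole. The fingers move at their own pace and stop on an object; "force" is the grip in N (left out, the last holds). Time passes only in rows, so rows that repeat a pose let the fingers close, or fill a call up. It gives the time, the measured TCP pose, the force, the opening and the grip force at its end, in the units of the state.
- monitor.observe(): the state, without advancing time (a new reading comes with each control period).
- optics.read_camera(name): name is "side" or "top" or "wrist"; returns the picture (480x640x3 uint8, red, green, blue); there is no depth.
- optics.camera_info(name): a dict with "mtx" (3x3 intrinsics, pixels), "view" (4x4, takes a point from world to camera coordinates). Camera axes: x right, y down, z forward; pixel columns grow to the right and rows downward; lengths in m; the calibration is good to about 2 mm. A picture is of the moment at which its call begins: read the wrist's pose just before it. camera_info takes no time and is no camera call; for the wrist camera it gives the pose at the moment of the call.
- r.job_done(): hands the job in; it is judged then, once.
Trained networks look in the newest picture that a camera, given by its name, has taken for a name from the list of things; names that differ only in an ending like _2 or _b are one class to them, and where a whole thing is asked for, a point or a joint stands for the part that bears it (a point fixed in the world has none). Each returns a list of dicts, best first, with "conf" (0 to 1); they miss things now and then, are a little off and sometimes report something else, mostly with a low value. They report only what shows in the picture. A call takes as long as a camera call.
- optics.trace(camera, query): "pixels" (480x640 bool, what is visible of it) and "location" ([column, row] in pixels, amid what is visible of it).
The state is a dict: "t": time; "joints": joint angles; "qd": joint speeds; "effort": joint torques, N m; "eef_pos": TCP position; "eef_rot": TCP orientation; "force": force on the tool from outside, world axes, zero at the start; "torque": the same for the moment, N m; "width": finger opening in m; "grasp_force": force on a finger pad.
Only numpy, scipy, OpenCV 4.12 (cv2) and the standard library are available. Lean on these libraries where they do the work, as an engineer would, in place of code of your own. Each camera call takes 0.05 s, during which the arm holds its last target. There are 200 camera calls.

TASK

The rims of this set of four glazed canisters have just been sanded smooth, and their lids are still stacked on the bench, largest at the bottom. Take the stack apart and set each lid on its own canister, the one of the same glaze and size, seated fully home and level with its flange down in the mouth. Lower the lids rather than dropping them, do not tip anything over, and leave the canisters, the little gold tin and the black polishing stone standing where they are.

Things in the scene. Friction and masses are not known exactly. Their poses are not given: they have to be found in the camera images.
- rust_lid: rust-brown glazed lid, smallest of four: round plate 64 mm across (z 10 to 17 mm), round knob 22 mm across on top (z 17 to 39 mm), below it a flange ring of bare clay, 37 mm across at the plate, 33 at its lower edge (z 0 to 10 mm). Origin on the axis at the flange's lower edge, z up. Starts as the top of the stack, resting on the green lid's knob, 29 mm above it, flange loosely round it.
- rust_jar: rust-brown glazed open canister with bare clay foot, smallest of four, loose: 70 mm high, mouth 49 mm across, rim 5 mm wide, widest 65 mm. Origin: centre of its underside; z up. With its lid fully home the plate lies on the rim, the lid's origin 60 mm above the jar's.
- green_lid: sage green glazed lid, second smallest of four: round plate 78 mm across (z 10 to 17 mm), round knob 22 mm across on top (z 17 to 39 mm), below it a flange ring of bare clay, 51 mm across at the plate, 47 at its lower edge (z 0 to 10 mm). Origin on the axis at the flange's lower edge, z up. Starts in the stack, resting on the blue lid's knob, 29 mm above it, flange loosely round it.
- green_jar: sage green glazed open canister with bare clay foot, second smallest of four, loose: 82 mm high, mouth 63 mm across, rim 5 mm wide, widest 80 mm. Origin: centre of its underside; z up. With its lid fully home the plate lies on the rim, the lid's origin 72 mm above the jar's.
- blue_lid: dark blue glazed lid, second largest of four: round plate 92 mm across (z 10 to 17 mm), round knob 22 mm across on top (z 17 to 39 mm), below it a flange ring of bare clay, 65 mm across at the plate, 61 at its lower edge (z 0 to 10 mm). Origin on the axis at the flange's lower edge, z up. Starts in the stack, resting on the white lid's knob, 29 mm above it, flange loosely round it.
- blue_jar: dark blue glazed open canister with bare clay foot, second largest of four, loose: 94 mm high, mouth 77 mm across, rim 5 mm wide, widest 96 mm. Origin: centre of its underside; z up. With its lid fully home the plate lies on the rim, the lid's origin 84 mm above the jar's.
- white_lid: off-white glazed lid, largest of four: round plate 106 mm across (z 10 to 17 mm), round knob 22 mm across on top (z 17 to 39 mm), below it a flange ring of bare clay, 79 mm across at the plate, 75 at its lower edge (z 0 to 10 mm). Origin on the axis at the flange's lower edge, z up. Starts on the bench as the foot of the stack.
- white_jar: off-white glazed open canister with bare clay foot, largest of four, loose: 106 mm high, mouth 91 mm across, rim 5 mm wide, widest 111 mm. Origin: centre of its underside; z up. With its lid fully home the plate lies on the rim, the lid's origin 96 mm above the jar's.
- gold_tin: small square yellow-gold tin with a round cap, 32 x 32 x 28 mm, standing loose among the jars; origin: centre of its underside
- black_pebble: flat black polishing stone, 33 x 47 x 22 mm, lying loose among the jars; origin: centre of its underside

How it is judged:
By the outcome, as a careful person would: the job done as asked, in the order asked, and still so for the second after the job is handed in, with the robot touching nothing.
It also fails if it takes over 118 s, if anything falls off the work surface, if the arm or the gripper's body presses on something with over 40 N, if the wrist force passes 120 N, or if a joint passes its speed limit or range.

## Working session

There is one attempt and no reset: what is moved stays moved. The work goes in short steps, Python scripts to look and compute and a tool call to move; the robot and the scene stay as the last step left them, time stands still between calls to the robot, and variables do not carry over. Pictures are saved under pics/ and viewed, at most 14 in all, crops included, and the job is handed in when it is done.

Besides the shell and the picture viewer there is one more tool, called after ">>>" as a command line: name --argument value ..., lists and objects as JSON in quotes. drive_tool: Moves the arm, as the interface text tells. Its arguments: {"type":"object","properties":{"series":{"type":"array","items":{"type":"number"}},"force":{"type":"number"}},"required":["series"]}

```bash
mkdir -p pics
python3 - <<'E'
from workcell import monitor, optics, r
import cv2,numpy as np
s=monitor.observe();print({k:np.round(v,4) for k,v in s.items()})
for n in("side","top"):
    cv2.imwrite(f"pics/{n}0.png",optics.read_camera(n)[:,:,::-1])
    i=optics.camera_info(n);print(n,np.round(i["mtx"],1).tolist(),np.round(i["view"],3).tolist())
    for q in "rust_lid rust_jar green_lid green_jar blue_lid blue_jar white_lid white_jar gold_tin black_pebble".split():
        for d in optics.trace(n,q)[:2]: print(q,round(d["conf"],2),np.round(d["location"]),d["pixels"].sum())
E
```

```text
{'t': np.float64(0.0), 'joints': array([-1.14  ,  0.2388, -0.0143,  1.3192, -0.    ,  1.5708]), 'qd': array([-0.0006,  0.0003, -0.0009,  0.    ,  0.0015,  0.    ]), 'effort': array([ 9.00000e-04, -5.38792e+01,  3.46436e+01,  1.84000e-02,
        1.00000e-04,  0.00000e+00]), 'eef_pos': array([ 0.2191, -0.4766,  0.2307]), 'eef_rot': array([ 9.769e-01,  2.137e-01, -2.000e-04, -7.000e-04]), 'force': array([0.0207, 0.6194, 0.5741]), 'torque': array([-0.0683, -0.0127, -0.0144]), 'grasp_force': np.float64(0.0), 'width': np.float64(0.0854)}
side [[515.1, 0.0, 321.9], [0.0, 515.1, 240.0], [0.0, 0.0, 1.0]] [[-0.816, -0.578, -0.013, 0.482], [-0.396, 0.574, -0.717, 0.198], [0.422, -0.58, -0.697, 0.765], [0.0, 0.0, 0.0, 1.0]]
rust_lid 0.76 [241. 250.] 882
rust_jar 0.79 [329. 190.] 1258
green_lid 0.8 [245. 268.] 768
green_lid 0.22 [269. 361.] 3376
green_jar 0.7 [268. 359.] 3332
blue_lid 0.61 [244. 285.] 794
blue_jar 0.77 [417. 172.] 2524
blue_jar 0.45 [277. 229.] 229
white_lid 0.77 [250. 300.] 882
white_jar 0.55 [356. 251.] 4600
white_jar 0.31 [241. 251.] 940
gold_tin 0.47 [280. 228.] 226
black_pebble 0.84 [403. 233.] 284
top [[485.8, 0.0, 315.0], [0.0, 485.8, 242.0], [0.0, 0.0, 1.0]] [[-0.011, -1.0, 0.021, 0.065], [-0.992, 0.009, -0.123, 0.523], [0.123, -0.023, -0.992, 1.098], [0.0, 0.0, 0.0, 1.0]]
rust_lid 0.85 [243. 209.] 629
rust_jar 0.65 [367. 207.] 684
green_lid 0.66 [257. 228.] 223
green_lid 0.54 [252. 220.] 246
green_jar 0.8 [199. 276.] 1048
green_jar 0.3 [370. 206.] 696
blue_lid 0.68 [258. 226.] 228
blue_jar 0.82 [420. 256.] 1567
white_lid 0.59 [252. 232.] 226
white_jar 0.85 [309. 272.] 1902
white_jar 0.17 [252. 222.] 231
gold_tin 0.67 [304. 197.] 114
gold_tin 0.29 [308. 273.] 1922
black_pebble 0.56 [265. 229.] 328
black_pebble 0.5 [256. 221.] 266
```

View pics/side0.png

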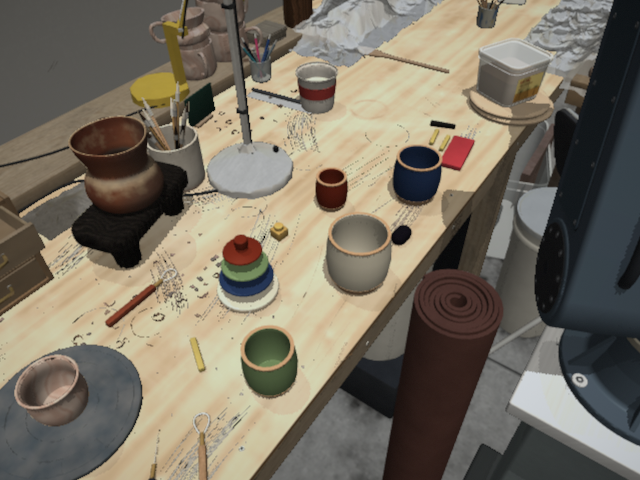

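View pics/top0.png

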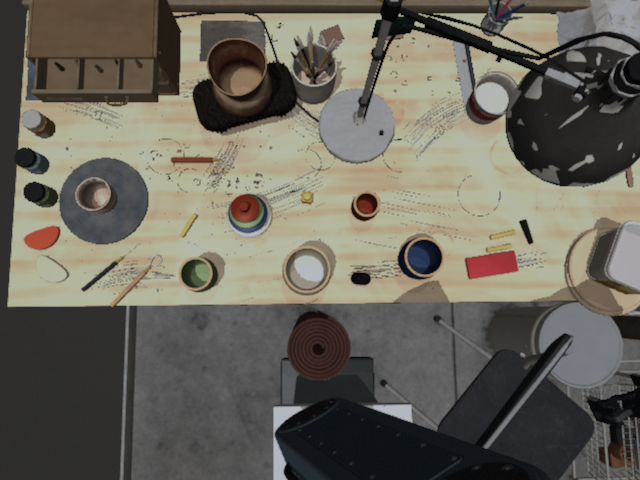

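The side view shows the stack at (245,270) and the jars: rust (330,190), green (268,360), blue (417,172), white (357,252). The gold tin is at (280,230) and the pebble at (402,235). The top view agrees: stack (246,212), rust (366,206), green (198,274), blue (420,257), white (307,268). The lamp post rises beyond, near (360,120).

```bash
cat > h.py <<'E'
from workcell import monitor, optics, r
import cv2,numpy as np
from scipy.optimize import minimize
from scipy.spatial.transform import Rotation as R
A=np.linspace(0,2*np.pi,60,endpoint=False)
def proj(n,P):
    i=optics.camera_info(n);c=np.asarray(P)@i["view"][:3,:3].T+i["view"][:3,3]
    p=c@np.asarray(i["mtx"]).T;return p[:,:2]/p[:,2:]
def circ(x,y,z,rad):return np.c_[x+rad*np.cos(A),y+rad*np.sin(A),np.full(60,z)]
def ray(n,uv,z):
    i=optics.camera_info(n);Rm,t=i["view"][:3,:3],i["view"][:3,3]
    d=Rm.T@np.linalg.inv(i["mtx"])@[uv[0],uv[1],1];o=-Rm.T@t
    return (o+d*(z-o[2])/d[2])[:2]
JAR={"rust":(.070,.0295,.0325),"green":(.082,.0365,.040),"blue":(.094,.0435,.048),"white":(.106,.0505,.0555)}
def sil(n,prof,x,y):
    H=cv2.convexHull(np.float32(proj(n,np.vstack([circ(x,y,z,q) for z,q in prof]))))
    m=np.zeros((480,640),np.uint8);cv2.fillPoly(m,[np.int32(np.round(H*16))],1,shift=4);return m>0
def fit(n,mask,prof,x0):
    # hull of mask vs hull of model
    c=np.vstack([k for k in cv2.findContours(mask.astype(np.uint8),cv2.RETR_EXTERNAL,cv2.CHAIN_APPROX_NONE)[0] if len(k)>25])
    m=np.zeros((480,640),np.uint8);cv2.fillPoly(m,[cv2.convexHull(c)],1);m=m>0
    f=lambda p:-(sil(n,prof,*p)&m).sum()/(sil(n,prof,*p)|m).sum()
    b=minimize(f,x0,method="Nelder-Mead",options=dict(initial_simplex=[x0,x0+[.02,0],x0+[0,.02]],xatol=1e-4))
    return b.x,-b.fun
def jarprof(k):
    h,ro,w=JAR[k];return [(0,ro*.75),(h*.2,ro*.95),(h*.5,w),(h,ro)]
def go(x,y,z,yaw=90):
    s=monitor.observe();q=R.from_quat(s["eef_rot"]);T=R.from_euler("ZYX",[yaw,0,180],degrees=True)
    print("t",round(s["t"],2),"pos",s["eef_pos"].round(4),"shift",q.inv().apply(np.array([x,y,z])-s["eef_pos"]).round(4),"rotv",(q.inv()*T).as_rotvec().round(4))
E
python3 - <<'E'
from h import *
for n in("top","side"):
    optics.read_camera(n)
    for k in JAR:
        d=optics.trace(n,k+"_jar")[0]
        print(n,k,*fit(n,d["pixels"],jarprof(k),ray(n,d["location"],JAR[k][0]/2)))
    for k,z0 in zip(JAR,(.087,.058,.029,0)):
        d=optics.trace(n,k+"_lid")[0]
        pr=[(z0+.010,JAR[k][1]+.0025),(z0+.017,JAR[k][1]+.0025)]+([(z0+.036,.011)] if k=="rust" else [])
        print(n,k,"lid",*fit(n,d["pixels"],pr,ray(n,d["location"],z0+.017)))
    for q in("gold_tin","black_pebble"):
        for d in optics.trace(n,q)[:3]: print(n,q,d["conf"],ray(n,d["location"],.012))
# tops of roll and lamp, rays
print("roll",ray("top",(319,348),0),ray("top",(319,348),-.3),ray("side",(458,306),0),ray("side",(458,306),-.3))
print("lampbase",ray("top",(357,125),.01),ray("side",(250,168),.01))
for z in(.3,.4,.5,.6): print(z,"lamphead",ray("top",(580,110),z),"elbow",ray("top",(390,20),z))
i=optics.camera_info("wrist");print(i["view"].round(3).tolist())
go(.5,.12,.2)
E
```

```text
top rust [ 0.60514694 -0.05638925] 0.9542857142857143
top green [0.44943058 0.32386414] 0.977292576419214
top blue [ 0.47953351 -0.1789009 ] 0.9668578712555768
top white [0.45540534 0.07944327] 0.9765066394279878Traceback (most recent call last):
  File "<stdin>", line 8, in <module>
IndexError: list index out of range
```

Run:
```python
from h import *
for n in("top","side"):
    optics.read_camera(n)
    for k,z0 in zip(JAR,(.087,.058,.029,0)):
        for d in optics.trace(n,k+"_lid")[:2]:
            pr=[(z0+.010,JAR[k][1]+.0025),(z0+.017,JAR[k][1]+.0025)]+([(z0+.036,.011)] if k=="rust" else [])
            try: print(n,k,"lid",d["conf"],*fit(n,d["pixels"],pr,ray(n,d["location"],z0+.017)))
            except Exception as e: print(e)
        if n=="side":
            for d in optics.trace(n,k+"_jar")[:1]: print(n,k,*fit(n,d["pixels"],jarprof(k),ray(n,d["location"],JAR[k][0]/2)))
    for q in("gold_tin","black_pebble"):
        for d in optics.trace(n,q)[:3]: print(n,q,round(d["conf"],2),ray(n,d["location"],.012))
print("roll",ray("top",(319,348),0),ray("top",(319,348),-.3),ray("side",(458,306),0),ray("side",(458,306),-.3))
print("lampbase",ray("top",(357,125),.01),ray("side",(250,168),.01))
for z in(.3,.4,.5,.6): print(z,"lamphead",ray("top",(580,110),z),"elbow",ray("top",(390,20),z))
i=optics.camera_info("wrist");print(i["view"].round(3).tolist())
go(.5,.12,.2)
```

```text
top rust lid 0.97 [0.59028171 0.21526665] 0.9138418079096046
top green lid 0.5 [0.58480643 0.20856049] 0.5335335335335335
top blue lid 0.74 [0.58622262 0.21211284] 0.5073020753266718
top blue lid 0.39 [0.65123608 0.07665064] 0.0947867298578199
top white lid 0.55 [0.58919408 0.21314804] 0.5633456334563346
top gold_tin 0.6 [0.6328932  0.07238495]
top black_pebble 0.69 [ 0.44074736 -0.04531452]
side rust lid 0.94 [0.59612039 0.21415738] 0.9119850187265918
side rust [ 0.60831282 -0.05583177] 0.952156862745098
side green lid 0.75 [0.59133671 0.2159807 ] 0.7163684559310802
side blue [ 0.48545965 -0.17804839] 0.9702499008330028
side white lid 0.8 [0.59547759 0.21676279] 0.6383399209486166
side white [0.45742259 0.08450137] 0.9544270833333334
side gold_tin 0.65 [0.63901203 0.076936  ]
side gold_tin 0.47 [0.4899541  0.03924954]
side black_pebble 0.7 [ 0.44076521 -0.05011432]
roll [0.27841759 0.05296245] [0.25081389 0.04447931] [0.2830487  0.04191061] [ 0.34190904 -0.20759229]
lampbase [ 0.81368062 -0.04644817] [ 0.81624754 -0.045041  ]
0.3 lamphead [ 0.73221523 -0.42768698] elbow [ 0.90974246 -0.07969978]
0.4 lamphead [ 0.69143052 -0.3674916 ] elbow [ 0.84813656 -0.0603179 ]
0.5 lamphead [ 0.65064582 -0.30729621] elbow [ 0.78653066 -0.04093602]
0.6 lamphead [ 0.60986111 -0.24710083] elbow [ 0.72492477 -0.02155414]
[[0.418, -0.908, 0.0, -0.526], [-0.875, -0.403, 0.267, -0.035], [-0.242, -0.112, -0.964, 0.378], [0.0, 0.0, 0.0, 1.0]]
t 2.3 pos [ 0.2192 -0.477   0.2313] shift [ 0.5044 -0.4252  0.0313] rotv [-1.0000e-04 -0.0000e+00 -1.1399e+00]
```

>>> drive_tool --series '[0.25, -0.19, -0.01, 0, 0, -0.96, 0.06, 0.25, -0.19, -0.01, 0, 0, -0.96, 0.06, 0.25, -0.19, -0.01, 0, 0, -0.96, 0.06, 0.25, -0.19, -0.01, 0, 0, -0.96, 0.06, 0.25, -0.19, -0.01, 0, 0, -0.96, 0.06, 0.25, -0.19, -0.01, 0, 0, -0.96, 0.06, 0.25, -0.19, -0.01, 0, 0, -0.96, 0.06, 0.25, -0.19, -0.01, 0, 0, -0.96, 0.06]'

```text
t: 2.97
eef_pos: [0.3681, -0.1969, 0.2417]
eef_rot: [0.765, 0.644, 0.001, 0.0]
force: [1.0, -0.1, 0.2]
width: 0.0603
grasp_force: 0.0
```

```bash
python3 -c "
from h import *
go(.593,.2155,.25)"
```

```text
t 2.97 pos [ 0.3681 -0.1969  0.2417] shift [ 0.4448  0.1511 -0.0078] rotv [ 0.001  -0.0006 -0.1717]
```

>>> drive_tool --series '[0.31, 0.105, -0.008, 0, 0, -0.18, 0.06, 0.31, 0.105, -0.008, 0, 0, -0.18, 0.06, 0.31, 0.105, -0.008, 0, 0, -0.18, 0.06, 0.31, 0.105, -0.008, 0, 0, -0.18, 0.06, 0.31, 0.105, -0.008, 0, 0, -0.18, 0.06, 0.31, 0.105, -0.008, 0, 0, -0.18, 0.06, 0.31, 0.105, -0.008, 0, 0, -0.18, 0.06, 0.31, 0.105, -0.008, 0, 0, -0.18, 0.06]'

```text
t: 3.63
eef_pos: [0.5267, 0.0889, 0.2494]
eef_rot: [0.707, 0.707, 0.0, 0.0]
force: [-0.2, 0.0, 0.4]
width: 0.0597
grasp_force: 0.0
```

```bash
python3 -c "
from h import *
go(.593,.2155,.25)"
```

```text
t 3.63 pos [0.5267 0.0889 0.2494] shift [ 0.1265  0.0664 -0.0005] rotv [ 0.0006 -0.0004  0.0009]
```

>>> drive_tool --series '[0.125, 0.065, 0, 0, 0, 0, 0.06, 0.125, 0.065, 0, 0, 0, 0, 0.06, 0.125, 0.065, 0, 0, 0, 0, 0.06, 0.125, 0.065, 0, 0, 0, 0, 0.06, 0.125, 0.065, 0, 0, 0, 0, 0.06, 0.125, 0.065, 0, 0, 0, 0, 0.06, 0.125, 0.065, 0, 0, 0, 0, 0.06, 0.125, 0.065, 0, 0, 0, 0, 0.06]'

```text
t: 4.3
eef_pos: [0.5904, 0.2101, 0.2496]
eef_rot: [0.707, 0.707, -0.0, 0.0]
force: [-0.0, -0.6, -0.1]
width: 0.0603
grasp_force: 0.0
```

Run:
```python
from h import *
cv2.imwrite("pics/w1.png",optics.read_camera("wrist")[:,:,::-1])
n="wrist"
for k,z0 in zip(JAR,(.087,.058,.029,0)):
    for d in optics.trace(n,k+"_lid")[:1]:
        pr=[(z0+.010,JAR[k][1]+.0025),(z0+.017,JAR[k][1]+.0025)]+([(z0+.036,.010)] if k=="rust" else [])
        print(k,d["conf"],d["location"],*fit(n,d["pixels"],pr,ray(n,d["location"],z0+.017)))
    for d in optics.trace(n,k+"_jar")[:1]: print(n,k,"jar",round(d["conf"],2),d["location"],*fit(n,d["pixels"],jarprof(k),ray(n,d["location"],JAR[k][0]/2)))
go(.593,.2155,.25)
print(proj("wrist",[[.593,.2155,.125],monitor.observe()["eef_pos"]]))
```

```text
rust 0.62 [322.2, 213.0] [0.59225243 0.21458608] 0.9330696202531645
wrist rust jar 0.97 [332.5, 424.1] [0.59918998 0.00946203] 0.11305798915310805
green 0.96 [314.2, 172.9] [0.59173036 0.21493619] 0.6952295689985931
wrist green jar 0.9 [130.4, 58.3] [0.45142854 0.32407666] 0.9697116549551732
blue 0.83 [330.1, 158.5] [0.59224281 0.21572857] 0.6993188452805709
white 0.98 [319.5, 145.9] [0.59290902 0.21664999] 0.6103206222728135
wrist white jar 0.84 [150.8, 320.2] [0.46183907 0.08978147] 0.3418094379320709
t 4.75 pos [0.5908 0.211  0.2495] shift [ 0.0045  0.0022 -0.0005] rotv [ 0.0001 -0.0002 -0.0003]
[[322.43875999 223.69986604]
 [318.95316158 310.96240385]]
```

View pics/w1.png

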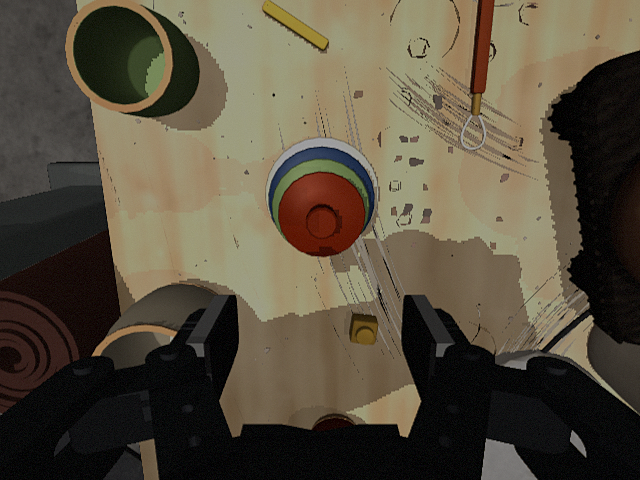

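The wrist view shows the stack upright, with the rust knob at (322,221), the gold tin at (363,328) and the green jar at (125,60).

>>> drive_tool --series '[0.004, 0.0017, 0.03, 0, 0, 0, 0.06, 0.004, 0.0017, 0.065, 0, 0, 0, 0.06, 0.004, 0.0017, 0.095, 0, 0, 0, 0.06, 0.004, 0.0017, 0.12, 0, 0, 0, 0.055, 0.004, 0.0017, 0.135, 0, 0, 0, 0.05, 0.004, 0.0017, 0.142, 0, 0, 0, 0.045, 0.004, 0.0017, 0.1425, 0, 0, 0, 0.04, 0.004, 0.0017, 0.1425, 0, 0, 0, 0.036]' --force 30

```text
t: 5.42
eef_pos: [0.5928, 0.2154, 0.1073]
eef_rot: [0.707, 0.707, 0.0, 0.0]
force: [-1.0, 0.4, -0.9]
width: 0.0362
grasp_force: 0.0
```

```bash
python3 -c "
from h import *
go(.5925,.2148,.107)"
```

```text
t 5.42 pos [0.5928 0.2154 0.1073] shift [-0.0006 -0.0003  0.0003] rotv [ 0.0003 -0.0002  0.    ]
```

>>> drive_tool --series '[0, 0, 0, 0, 0, 0, 0.028, 0, 0, 0, 0, 0, 0, 0.022, 0, 0, 0, 0, 0, 0, 0.016, 0, 0, 0, 0, 0, 0, 0.012, 0, 0, 0, 0, 0, 0, 0.012, 0, 0, 0, 0, 0, 0, 0.012, 0, 0, -0.003, 0, 0, 0, 0.012, 0, 0, -0.006, 0, 0, 0, 0.012]' --force 30

```text
t: 6.08
eef_pos: [0.5925, 0.2152, 0.1132]
eef_rot: [0.707, 0.707, 0.0, -0.0]
force: [0.1, 0.4, -0.6]
width: 0.0205
grasp_force: 29.3
```

>>> drive_tool --series '[0, 0, -0.015, 0, 0, 0, 0.012, 0, 0, -0.035, 0, 0, 0, 0.012, -0.01, 0, -0.05, 0, 0, 0, 0.012, -0.03, 0.002, -0.055, 0, 0, 0, 0.012, -0.058, 0.004, -0.055, 0, 0, 0, 0.012, -0.088, 0.006, -0.055, 0, 0, 0, 0.012, -0.118, 0.008, -0.055, 0, 0, 0, 0.012, -0.148, 0.01, -0.055, 0, 0, 0, 0.012]'

```text
t: 6.75
eef_pos: [0.6024, 0.066, 0.1681]
eef_rot: [0.707, 0.707, 0.0, 0.0]
force: [0.2, -0.5, -0.4]
width: 0.0207
grasp_force: 29.4
```

>>> drive_tool --series '[-0.03, 0.001, 0, 0, 0, 0, 0.012, -0.06, 0.002, 0, 0, 0, 0, 0.012, -0.085, 0.003, 0, 0, 0, 0, 0.012, -0.105, 0.004, 0, 0, 0, 0, 0.012, -0.116, 0.004, 0, 0, 0, 0, 0.012, -0.122, 0.004, 0, 0, 0, 0, 0.012, -0.123, 0.004, 0, 0, 0, 0, 0.012, -0.123, 0.004, 0, 0, 0, 0, 0.012]'

```text
t: 7.42
eef_pos: [0.6065, -0.0553, 0.1678]
eef_rot: [0.707, 0.707, 0.0, -0.0]
force: [0.0, -0.0, -0.1]
width: 0.0206
grasp_force: 29.4
```

Run:
```python
from h import *
go(.6067,-.056,.0795)
a=np.hstack([optics.read_camera(n)[y:y+150,x:x+200,::-1] for n,y,x in(("side",110,230),("top",130,270))])
cv2.imwrite("pics/a1.png",cv2.resize(a,None,fx=2,fy=2))
for n in ("top","side"):
    for d in optics.trace(n,"rust_lid")[:1]:print(n,d["conf"],*fit(n,d["pixels"],[(.148,.032),(.155,.032)],np.array([.605,-.056])))
```

```text
t 7.42 pos [ 0.6065 -0.0553  0.1678] shift [-0.0008  0.0002  0.0883] rotv [-0.0002 -0.0004  0.0001]
top 0.73 [ 0.605 -0.056] 0.28683181225554105
side 0.78 [ 0.61903564 -0.06780542] 0.87627365356623
```

View pics/a1.png

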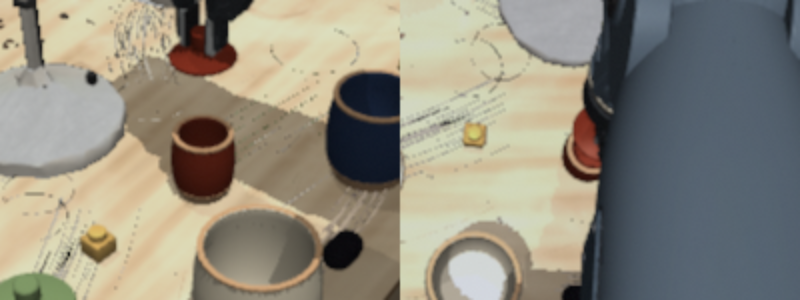

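The rust lid hangs level in the fingers over the rust jar. Lowering it.

>>> drive_tool --series '[-0.0007, 0.0002, 0.01, 0, 0, 0, 0.012, -0.0007, 0.0002, 0.025, 0, 0, 0, 0.012, -0.0007, 0.0002, 0.042, 0, 0, 0, 0.012, -0.0007, 0.0002, 0.057, 0, 0, 0, 0.012, -0.0007, 0.0002, 0.067, 0, 0, 0, 0.012, -0.0007, 0.0002, 0.073, 0, 0, 0, 0.012, -0.0007, 0.0002, 0.076, 0, 0, 0, 0.012, -0.0007, 0.0002, 0.078, 0, 0, 0, 0.012]'

```text
t: 8.28
eef_pos: [0.6068, -0.0563, 0.0896]
eef_rot: [0.707, 0.707, 0.0, -0.0]
force: [0.2, 0.3, -0.4]
width: 0.0202
grasp_force: 29.4
```

>>> drive_tool --series '[0, 0, 0.0015, 0, 0, 0, 0.012, 0, 0, 0.003, 0, 0, 0, 0.012, 0, 0, 0.0045, 0, 0, 0, 0.012, 0, 0, 0.006, 0, 0, 0, 0.012, 0, 0, 0.007, 0, 0, 0, 0.012, 0, 0, 0.008, 0, 0, 0, 0.012, 0, 0, 0.009, 0, 0, 0, 0.012, 0, 0, 0.0095, 0, 0, 0, 0.012]'

```text
t: 8.95
eef_pos: [0.6075, -0.0565, 0.0814]
eef_rot: [0.707, 0.707, 0.001, 0.001]
force: [-1.8, 0.6, 10.9]
width: 0.0205
grasp_force: 30.3
```

Run:
```python
from h import *
s=monitor.observe();print(s["eef_pos"],s["force"],s["torque"])
a=optics.read_camera("side")[130:250,260:420,::-1]
cv2.imwrite("pics/a2.png",cv2.resize(a,None,fx=4,fy=4,interpolation=cv2.INTER_CUBIC))
```

```text
[ 0.60754754 -0.05652196  0.08141517] [-1.79239264  0.57570363 10.90133322] [ 0.05713924  0.25973671 -0.07794399]
```

View pics/a2.png

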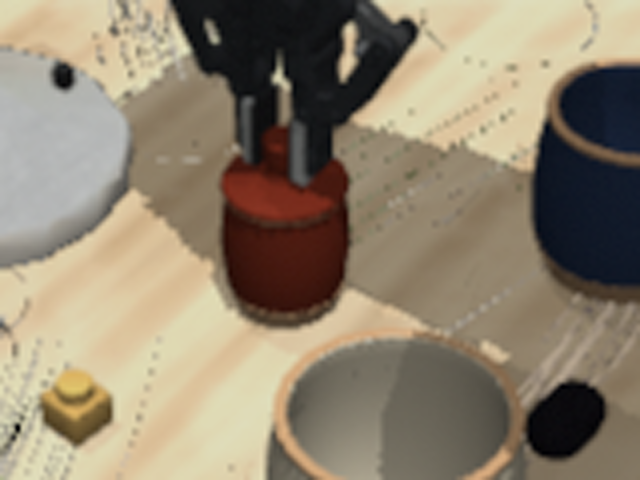

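The rust lid's plate lies on its rim, level, with no gap showing. Releasing and backing up.

>>> drive_tool --series '[0, 0, -0.001, 0, 0, 0, 0.022, 0, 0, -0.001, 0, 0, 0, 0.03, 0, 0, -0.001, 0, 0, 0, 0.04, 0, 0, -0.001, 0, 0, 0, 0.048, 0, 0, -0.006, 0, 0, 0, 0.05, 0, 0, -0.025, 0, 0, 0, 0.055, 0, 0, -0.06, 0, 0, 0, 0.06, 0, 0, -0.1, 0, 0, 0, 0.06]'

```text
t: 9.67
eef_pos: [0.6053, -0.0563, 0.1798]
eef_rot: [0.707, 0.707, -0.001, -0.002]
force: [2.3, -0.3, 0.8]
width: 0.0603
grasp_force: 0.0
```

>>> drive_tool --series '[0.03, 0, -0.03, 0, 0, 0, 0.06, 0.065, -0.004, -0.05, 0, 0, 0, 0.06, 0.105, -0.006, -0.05, 0, 0, 0, 0.06, 0.145, -0.008, -0.05, 0, 0, 0, 0.06, 0.18, -0.01, -0.05, 0, 0, 0, 0.06, 0.19, -0.012, -0.05, 0, 0, 0, 0.06, 0.19, -0.012, -0.05, 0, 0, 0, 0.06, 0.19, -0.012, -0.05, 0, 0, 0, 0.06]'

```text
t: 10.33
eef_pos: [0.5946, 0.1338, 0.2304]
eef_rot: [0.707, 0.708, -0.0, 0.0]
force: [0.1, -0.9, -0.2]
width: 0.0602
grasp_force: 0.0
```

```bash
cat > lk.py <<'E'
from h import *
import sys
lids=sys.argv[1].split(",");jars=sys.argv[2].split(",") if len(sys.argv)>2 and sys.argv[2] else []
optics.read_camera("wrist")
n="wrist";Z=dict(green=.058,blue=.029,white=0)
for k in lids:
    z0=Z[k]
    for d in optics.trace(n,k+"_lid")[:1]:
        pr=[(z0+.010,JAR[k][1]+.0025),(z0+.017,JAR[k][1]+.0025)]+([(z0+.0385,.0105)] if k==lids[0] else [])
        print(k,d["conf"],*fit(n,d["pixels"],pr,ray(n,d["location"],z0+.017)))
for k in jars:
    for d in optics.trace(n,k+"_jar")[:1]: print(k,"jar",round(d["conf"],2),np.round(d["location"]),*fit(n,d["pixels"],jarprof(k),ray(n,d["location"],JAR[k][0]/2)))
E
python3 - <<'E'
from h import *
go(.5925,.2155,.079)
for n in("top","side"):
    optics.read_camera(n)
    for d in optics.trace(n,"rust_lid")[:1]:print(n,d["conf"],*fit(n,d["pixels"],[(.070,.032),(.077,.032),(.099,.0105)],np.array([.605,-.056])))
E
python3 lk.py green,blue,white green,white
```

```text
t 10.33 pos [0.5946 0.1338 0.2304] shift [ 0.0818 -0.0019  0.1513] rotv [-0.0002  0.0003  0.0016]
top 0.83 [ 0.6078967  -0.06002121] 0.8648648648648649
side 0.9 [ 0.6110194  -0.05653871] 0.8807069219440353
green 0.93 [0.59090213 0.21383605] 0.965008353443475
blue 0.56 [0.59224718 0.21392873] 0.9487014034521697
white 0.86 [0.59251572 0.21437454] 0.9162632757748718
green jar 0.8 [131.   3.] [0.46166182 0.32221418] 0.6754385964912281
white jar 0.65 [136. 281.] [0.45612995 0.08118014] 0.9385535875397693
```

>>> drive_tool --series '[0.035, -0.0015, 0, 0, 0, 0, 0.06, 0.065, -0.003, 0.02, 0, 0, 0, 0.06, 0.08, -0.0035, 0.05, 0, 0, 0, 0.06, 0.08, -0.0035, 0.09, 0, 0, 0, 0.06, 0.08, -0.0035, 0.125, 0, 0, 0, 0.055, 0.08, -0.0035, 0.145, 0, 0, 0, 0.048, 0.08, -0.0035, 0.152, 0, 0, 0, 0.042, 0.08, -0.0035, 0.152, 0, 0, 0, 0.036]'

```text
t: 11.5
eef_pos: [0.5902, 0.2131, 0.0766]
eef_rot: [0.707, 0.707, -0.001, -0.001]
force: [-0.7, 0.1, -0.1]
width: 0.0363
grasp_force: 0.0
```

>>> drive_tool --series '[0, 0, 0, 0, 0, 0, 0.028, 0, 0, 0, 0, 0, 0, 0.022, 0, 0, 0, 0, 0, 0, 0.016, 0, 0, 0, 0, 0, 0, 0.012, 0, 0, 0, 0, 0, 0, 0.012, 0, 0, 0, 0, 0, 0, 0.012, 0, 0, -0.003, 0, 0, 0, 0.012, 0, 0, -0.006, 0, 0, 0, 0.012]'

```text
t: 12.17
eef_pos: [0.5913, 0.2135, 0.0849]
eef_rot: [0.707, 0.707, 0.0, 0.0]
force: [0.2, -0.1, -1.9]
width: 0.0202
grasp_force: 29.4
```

```bash
python3 -c "
from h import *
go(.4505,.324,.15)"
```

```text
t 12.17 pos [0.5913 0.2135 0.0849] shift [ 0.1105 -0.1408 -0.0651] rotv [ 0.0002 -0.0002 -0.0001]
```

>>> drive_tool --series '[0, 0, -0.015, 0, 0, 0, 0.012, 0, 0, -0.035, 0, 0, 0, 0.012, 0, 0, -0.055, 0, 0, 0, 0.012, 0.01, -0.013, -0.065, 0, 0, 0, 0.012, 0.03, -0.038, -0.065, 0, 0, 0, 0.012, 0.05, -0.063, -0.065, 0, 0, 0, 0.012, 0.07, -0.089, -0.065, 0, 0, 0, 0.012, 0.087, -0.111, -0.065, 0, 0, 0, 0.012]'

```text
t: 12.83
eef_pos: [0.4779, 0.3015, 0.1494]
eef_rot: [0.707, 0.707, -0.0, -0.0]
force: [-0.0, 0.2, -0.3]
width: 0.0201
grasp_force: 29.5
```

>>> drive_tool --series '[0.01, -0.013, 0, 0, 0, 0, 0.012, 0.018, -0.022, 0, 0, 0, 0, 0.012, 0.022, -0.028, 0, 0, 0, 0, 0.012, 0.0235, -0.0298, 0, 0, 0, 0, 0.012, 0.0235, -0.0298, 0.01, 0, 0, 0, 0.012, 0.0235, -0.0298, 0.02, 0, 0, 0, 0.012, 0.0235, -0.0298, 0.025, 0, 0, 0, 0.012, 0.0235, -0.0298, 0.025, 0, 0, 0, 0.012]'

```text
t: 13.5
eef_pos: [0.4501, 0.3228, 0.1222]
eef_rot: [0.708, 0.707, -0.002, -0.0]
force: [-1.3, 0.3, -0.5]
width: 0.0203
grasp_force: 29.5
```

Run:
```python
from h import *
go(.4505,.324,.093)
optics.read_camera("side")
k="green"
for d in optics.trace("side","green_jar")[:1]:print(d["conf"],*fit("side",d["pixels"],jarprof(k),ray("side",d["location"],.04)))
```

```text
t 13.5 pos [0.4501 0.3228 0.1222] shift [0.0012 0.0005 0.0292] rotv [-0.0026  0.0019 -0.0011]
0.67 [0.4478784  0.32926455] 0.7440585009140768
```

>>> drive_tool --series '[0, 0, 0.004, 0, 0, 0, 0.012, 0, 0, 0.008, 0, 0, 0, 0.012, 0, 0, 0.012, 0, 0, 0, 0.012, 0, 0, 0.015, 0, 0, 0, 0.012, 0, 0, 0.018, 0, 0, 0, 0.012, 0, 0, 0.02, 0, 0, 0, 0.012, 0, 0, 0.022, 0, 0, 0, 0.012, 0, 0, 0.022, 0, 0, 0, 0.012]'

```text
t: 14.27
eef_pos: [0.4503, 0.324, 0.1019]
eef_rot: [0.707, 0.707, -0.0, -0.0]
force: [0.3, 0.6, -1.1]
width: 0.0202
grasp_force: 29.5
```

>>> drive_tool --series '[0, 0, 0.0015, 0, 0, 0, 0.012, 0, 0, 0.003, 0, 0, 0, 0.012, 0, 0, 0.0045, 0, 0, 0, 0.012, 0, 0, 0.006, 0, 0, 0, 0.012, 0, 0, 0.007, 0, 0, 0, 0.012, 0, 0, 0.008, 0, 0, 0, 0.012, 0, 0, 0.0085, 0, 0, 0, 0.012, 0, 0, 0.009, 0, 0, 0, 0.012]'

```text
t: 14.93
eef_pos: [0.451, 0.3244, 0.0943]
eef_rot: [0.707, 0.707, 0.001, 0.0]
force: [-2.6, -1.7, 12.4]
width: 0.0205
grasp_force: 30.4
```

>>> drive_tool --series '[0, 0, -0.001, 0, 0, 0, 0.022, 0, 0, -0.001, 0, 0, 0, 0.03, 0, 0, -0.001, 0, 0, 0, 0.04, 0, 0, -0.001, 0, 0, 0, 0.048, 0, 0, -0.006, 0, 0, 0, 0.05, 0, 0, -0.025, 0, 0, 0, 0.055, 0, 0, -0.06, 0, 0, 0, 0.06, 0, 0, -0.095, 0, 0, 0, 0.06]'

```text
t: 15.6
eef_pos: [0.4496, 0.3234, 0.1888]
eef_rot: [0.707, 0.707, -0.001, -0.0]
force: [1.4, 0.6, 0.8]
width: 0.0599
grasp_force: 0.0
```

>>> drive_tool --series '[-0.02, 0.02, -0.02, 0, 0, 0, 0.06, -0.045, 0.04, -0.03, 0, 0, 0, 0.06, -0.075, 0.065, -0.03, 0, 0, 0, 0.06, -0.1, 0.09, -0.03, 0, 0, 0, 0.06, -0.125, 0.115, -0.03, 0, 0, 0, 0.06, -0.14, 0.135, -0.03, 0, 0, 0, 0.06, -0.145, 0.141, -0.03, 0, 0, 0, 0.06, -0.145, 0.141, -0.03, 0, 0, 0, 0.06]'

```text
t: 16.27
eef_pos: [0.5926, 0.1776, 0.218]
eef_rot: [0.708, 0.706, -0.0, -0.0]
force: [0.2, -0.1, 0.2]
width: 0.0603
grasp_force: 0.0
```

```bash
python3 - <<'E'
from h import *
go(.5925,.2145,.0495)
a=optics.read_camera("side")[150:450,200:500,::-1]
cv2.imwrite("pics/a3.png",cv2.resize(a,None,fx=2,fy=2,interpolation=cv2.INTER_CUBIC))
E
python3 lk.py blue,white white
```

```text
t 16.27 pos [0.5926 0.1776 0.218 ] shift [ 0.037  -0.0002  0.1685] rotv [-0.0003  0.0001 -0.0026]
blue 0.63 [0.59122056 0.2161224 ] 0.9681791396582203
white 0.61 [0.59165643 0.21604444] 0.6047142104074102
white jar 0.89 [136. 314.] [0.45592754 0.08901182] 0.5329483052452187
```

View pics/a3.png

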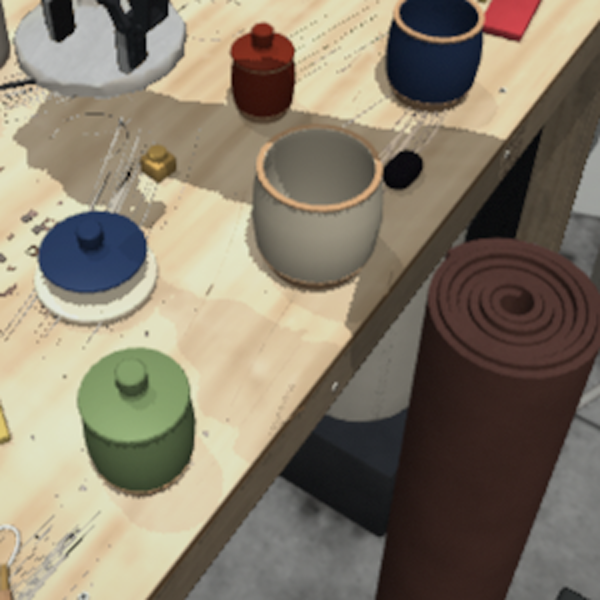

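Rust and green lids are home; blue and white remain on the bench.

>>> drive_tool --series '[0.02, -0.0005, 0.015, 0, 0, 0, 0.06, 0.038, -0.001, 0.04, 0, 0, 0, 0.06, 0.038, -0.001, 0.075, 0, 0, 0, 0.06, 0.038, -0.001, 0.11, 0, 0, 0, 0.06, 0.038, -0.001, 0.14, 0, 0, 0, 0.055, 0.038, -0.001, 0.16, 0, 0, 0, 0.048, 0.038, -0.001, 0.168, 0, 0, 0, 0.042, 0.038, -0.001, 0.168, 0, 0, 0, 0.036]'

```text
t: 17.18
eef_pos: [0.5886, 0.2174, 0.0487]
eef_rot: [0.707, 0.708, -0.002, -0.001]
force: [-0.8, 0.2, 0.2]
width: 0.0361
grasp_force: 0.0
```

>>> drive_tool --series '[0, 0, 0, 0, 0, 0, 0.028, 0, 0, 0, 0, 0, 0, 0.022, 0, 0, 0, 0, 0, 0, 0.016, 0, 0, 0, 0, 0, 0, 0.012, 0, 0, 0, 0, 0, 0, 0.012, 0, 0, 0, 0, 0, 0, 0.012, 0, 0, -0.003, 0, 0, 0, 0.012, 0, 0, -0.006, 0, 0, 0, 0.012]' --force 35

```text
t: 17.85
eef_pos: [0.5905, 0.217, 0.0569]
eef_rot: [0.707, 0.707, 0.0, 0.0]
force: [0.9, 0.6, -0.9]
width: 0.0202
grasp_force: 34.3
```

```bash
python3 -c "
from h import *
go(.4825,-.1785,.18)"
```

```text
t 17.85 pos [0.5905 0.217  0.0569] shift [-0.3955 -0.1079 -0.1232] rotv [ 0.0002 -0.0001 -0.0001]
```

>>> drive_tool --series '[0, 0, -0.015, 0, 0, 0, 0.012, 0, 0, -0.035, 0, 0, 0, 0.012, 0, 0, -0.06, 0, 0, 0, 0.012, -0.01, -0.003, -0.09, 0, 0, 0, 0.012, -0.03, -0.008, -0.112, 0, 0, 0, 0.012, -0.055, -0.015, -0.123, 0, 0, 0, 0.012, -0.085, -0.023, -0.123, 0, 0, 0, 0.012, -0.115, -0.031, -0.123, 0, 0, 0, 0.012]'

```text
t: 18.52
eef_pos: [0.5594, 0.1012, 0.1806]
eef_rot: [0.707, 0.707, 0.001, 0.001]
force: [0.3, -1.4, -1.8]
width: 0.0202
grasp_force: 34.4
```

>>> drive_tool --series '[-0.032, -0.009, 0, 0, 0, 0, 0.012, -0.064, -0.018, 0, 0, 0, 0, 0.012, -0.096, -0.026, 0, 0, 0, 0, 0.012, -0.128, -0.035, 0, 0, 0, 0, 0.012, -0.158, -0.043, 0, 0, 0, 0, 0.012, -0.188, -0.051, 0, 0, 0, 0, 0.012, -0.215, -0.059, 0, 0, 0, 0, 0.012, -0.24, -0.0655, 0, 0, 0, 0, 0.012]'

```text
t: 19.18
eef_pos: [0.4929, -0.1396, 0.1797]
eef_rot: [0.707, 0.707, -0.0, 0.0]
force: [0.2, 0.9, -1.1]
width: 0.0201
grasp_force: 34.4
```

>>> drive_tool --series '[-0.02, -0.0055, 0, 0, 0, 0, 0.012, -0.033, -0.009, 0, 0, 0, 0, 0.012, -0.039, -0.0105, 0, 0, 0, 0, 0.012, -0.0405, -0.0115, 0, 0, 0, 0, 0.012, -0.0405, -0.0115, 0.01, 0, 0, 0, 0.012, -0.0405, -0.0115, 0.025, 0, 0, 0, 0.012, -0.0405, -0.0115, 0.035, 0, 0, 0, 0.012, -0.0405, -0.0115, 0.04, 0, 0, 0, 0.012]'

```text
t: 19.85
eef_pos: [0.4817, -0.1773, 0.1374]
eef_rot: [0.707, 0.708, -0.0, -0.001]
force: [-0.7, 0.2, -1.1]
width: 0.02
grasp_force: 34.4
```

Run:
```python
from h import *
go(.4825,-.1785,.106)
a=optics.read_camera("side")[80:280,320:520,::-1]
cv2.imwrite("pics/a4.png",cv2.resize(a,None,fx=2.5,fy=2.5,interpolation=cv2.INTER_CUBIC))
go(.4825,-.1785,.106)
```

```text
t 19.85 pos [ 0.4817 -0.1773  0.1374] shift [-0.0013  0.0009  0.0314] rotv [-0.0023 -0.0011  0.0012]
t 19.9 pos [ 0.4816 -0.1773  0.1371] shift [-0.0012  0.001   0.0311] rotv [-0.0029 -0.0013  0.0011]
```

View pics/a4.png

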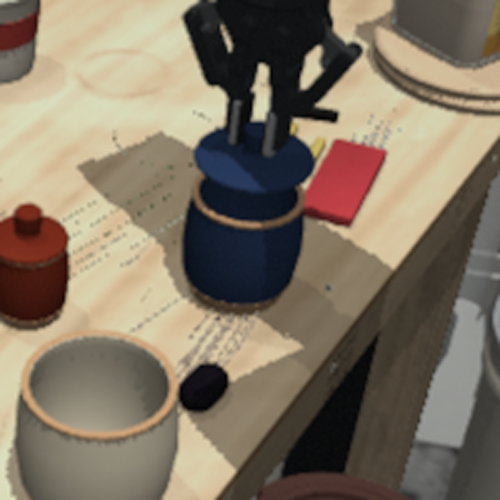

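The blue lid hangs level just above its jar and centred over it; lowering.

>>> drive_tool --series '[0, 0, 0.004, 0, 0, 0, 0.012, 0, 0, 0.009, 0, 0, 0, 0.012, 0, 0, 0.013, 0, 0, 0, 0.012, 0, 0, 0.017, 0, 0, 0, 0.012, 0, 0, 0.02, 0, 0, 0, 0.012, 0, 0, 0.022, 0, 0, 0, 0.012, 0, 0, 0.023, 0, 0, 0, 0.012, 0, 0, 0.023, 0, 0, 0, 0.012]'

```text
t: 20.57
eef_pos: [0.4824, -0.1785, 0.1161]
eef_rot: [0.707, 0.707, -0.0, -0.0]
force: [-0.0, 0.6, -0.9]
width: 0.0201
grasp_force: 34.4
```

>>> drive_tool --series '[0, 0, 0.0015, 0, 0, 0, 0.012, 0, 0, 0.003, 0, 0, 0, 0.012, 0, 0, 0.0045, 0, 0, 0, 0.012, 0, 0, 0.006, 0, 0, 0, 0.012, 0, 0, 0.0075, 0, 0, 0, 0.012, 0, 0, 0.009, 0, 0, 0, 0.012, 0, 0, 0.01, 0, 0, 0, 0.012, 0, 0, 0.0105, 0, 0, 0, 0.012]'

```text
t: 21.23
eef_pos: [0.4827, -0.1785, 0.1071]
eef_rot: [0.707, 0.707, 0.0, 0.001]
force: [-6.5, 1.9, 21.2]
width: 0.0201
grasp_force: 36.3
```

Run:
```python
from h import *
a=optics.read_camera("side")[110:230,350:490,::-1]
cv2.imwrite("pics/a5.png",cv2.resize(a,None,fx=5,fy=5,interpolation=cv2.INTER_CUBIC))
s=monitor.observe();print(s["eef_pos"],s["force"],s["torque"])
```

```text
[ 0.48265445 -0.17849782  0.10720099] [-4.32336844  2.31680374 14.40203777] [0.33588788 1.00688254 0.00157566]
```

View pics/a5.png

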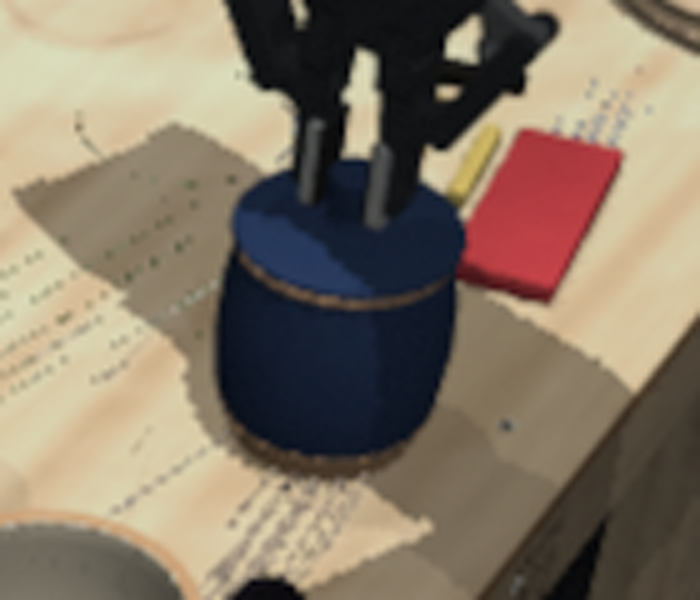

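The blue lid is seated on the rim. Releasing and returning for the white one.

>>> drive_tool --series '[0, 0, -0.0015, 0, 0, 0, 0.02, 0, 0, -0.0015, 0, 0, 0, 0.03, 0, 0, -0.0015, 0, 0, 0, 0.04, 0, 0, -0.0015, 0, 0, 0, 0.048, 0, 0, -0.006, 0, 0, 0, 0.05, 0, 0, -0.025, 0, 0, 0, 0.055, 0, 0, -0.06, 0, 0, 0, 0.06, 0, 0, -0.09, 0, 0, 0, 0.06]'

```text
t: 21.95
eef_pos: [0.4819, -0.1783, 0.1969]
eef_rot: [0.707, 0.707, -0.0, -0.001]
force: [1.0, -0.6, 1.2]
width: 0.06
grasp_force: 0.0
```

>>> drive_tool --series '[0.04, 0.011, 0, 0, 0, 0, 0.06, 0.08, 0.022, 0, 0, 0, 0, 0.06, 0.12, 0.034, 0, 0, 0, 0, 0.06, 0.16, 0.045, 0, 0, 0, 0, 0.06, 0.2, 0.057, 0, 0, 0, 0, 0.06, 0.235, 0.068, 0, 0, 0, 0, 0.06, 0.25, 0.075, 0, 0, 0, 0, 0.06, 0.25, 0.075, 0, 0, 0, 0, 0.06]'

```text
t: 22.62
eef_pos: [0.5586, 0.0751, 0.1956]
eef_rot: [0.706, 0.709, 0.0, -0.0]
force: [-1.0, 0.2, -0.1]
width: 0.0599
grasp_force: 0.0
```

>>> drive_tool --series '[0.03, 0.01, 0, 0, 0, 0, 0.06, 0.06, 0.02, 0, 0, 0, 0, 0.06, 0.08, 0.03, 0, 0, 0, 0, 0.06, 0.09, 0.034, 0, 0, 0, 0, 0.06, 0.09, 0.034, 0, 0, 0, 0, 0.06, 0.09, 0.034, 0, 0, 0, 0, 0.06, 0.09, 0.034, 0, 0, 0, 0, 0.06, 0.09, 0.034, 0, 0, 0, 0, 0.06]'

```text
t: 23.28
eef_pos: [0.591, 0.1602, 0.196]
eef_rot: [0.708, 0.707, -0.0, -0.0]
force: [-0.1, 0.0, -1.0]
width: 0.06
grasp_force: 0.0
```

```bash
python3 lk.py white white
python3 - <<'E'
from h import *
go(.5915,.216,.0205)
for n in("side","top"):
    optics.read_camera(n)
    for d in optics.trace(n,"white_jar")[:1]: print(n,*fit(n,d["pixels"],jarprof("white"),ray(n,d["location"],.05)))
    for d in optics.trace(n,"blue_lid")[:1]:print(n,"bluelid",d["conf"],*fit(n,d["pixels"],[(.094,.046),(.101,.046),(.123,.0105)],np.array([.48,-.18])))
E
```

```text
white 0.65 [0.5925484  0.21501225] 0.9589611044569123
white jar 0.92 [122. 312.] [0.45697318 0.08718236] 0.6319419949049578
t 23.43 pos [0.5913 0.1606 0.1961] shift [5.540e-02 1.000e-04 1.756e-01] rotv [ 0.0002 -0.0001 -0.0011]
side [0.45642002 0.08379051] 0.9534329651288715
side bluelid 0.76 [ 0.48655312 -0.1798735 ] 0.8505843071786311
top bluelid 0.73 [ 0.48118717 -0.18066759] 0.9308692676249144
```

>>> drive_tool --series '[0.03, 0.0007, 0.02, 0, 0, 0, 0.06, 0.0545, 0.0007, 0.045, 0, 0, 0, 0.06, 0.0545, 0.0007, 0.085, 0, 0, 0, 0.06, 0.0545, 0.0007, 0.12, 0, 0, 0, 0.06, 0.0545, 0.0007, 0.15, 0, 0, 0, 0.055, 0.0545, 0.0007, 0.168, 0, 0, 0, 0.048, 0.0545, 0.0007, 0.175, 0, 0, 0, 0.042, 0.0545, 0.0007, 0.175, 0, 0, 0, 0.036]'

```text
t: 24.4
eef_pos: [0.5911, 0.2157, 0.0191]
eef_rot: [0.707, 0.707, -0.001, -0.001]
force: [0.1, 0.1, 0.5]
width: 0.036
grasp_force: 0.0
```

>>> drive_tool --series '[0, 0, 0, 0, 0, 0, 0.028, 0, 0, 0, 0, 0, 0, 0.022, 0, 0, 0, 0, 0, 0, 0.016, 0, 0, 0, 0, 0, 0, 0.012, 0, 0, 0, 0, 0, 0, 0.012, 0, 0, 0, 0, 0, 0, 0.012, 0, 0, -0.003, 0, 0, 0, 0.012, 0, 0, -0.006, 0, 0, 0, 0.012]' --force 40

```text
t: 25.07
eef_pos: [0.5921, 0.216, 0.0273]
eef_rot: [0.707, 0.707, 0.0, -0.0]
force: [0.4, -0.4, -2.3]
width: 0.0198
grasp_force: 39.3
```

```bash
python3 -c "
from h import *
go(.4562,.0818,.165)"
```

```text
t 25.07 pos [0.5921 0.216  0.0273] shift [-0.1342 -0.1359 -0.1378] rotv [ 0.0001 -0.0001  0.    ]
```

>>> drive_tool --series '[0, 0, -0.015, 0, 0, 0, 0.012, 0, 0, -0.04, 0, 0, 0, 0.012, 0, 0, -0.07, 0, 0, 0, 0.012, 0, 0, -0.1, 0, 0, 0, 0.012, 0, 0, -0.125, 0, 0, 0, 0.012, -0.01, -0.01, -0.138, 0, 0, 0, 0.012, -0.028, -0.028, -0.138, 0, 0, 0, 0.012, -0.048, -0.049, -0.138, 0, 0, 0, 0.012]'

```text
t: 25.73
eef_pos: [0.5437, 0.1683, 0.1658]
eef_rot: [0.707, 0.707, 0.001, 0.001]
force: [0.1, -1.0, -1.7]
width: 0.0198
grasp_force: 39.5
```

>>> drive_tool --series '[-0.022, -0.022, 0, 0, 0, 0, 0.012, -0.044, -0.044, 0, 0, 0, 0, 0.012, -0.062, -0.063, 0, 0, 0, 0, 0.012, -0.076, -0.077, 0, 0, 0, 0, 0.012, -0.084, -0.085, 0, 0, 0, 0, 0.012, -0.0862, -0.0869, 0.005, 0, 0, 0, 0.012, -0.0862, -0.0869, 0.012, 0, 0, 0, 0.012, -0.0862, -0.0869, 0.015, 0, 0, 0, 0.012]'

```text
t: 26.4
eef_pos: [0.4568, 0.0822, 0.1489]
eef_rot: [0.707, 0.707, 0.0, -0.0]
force: [-0.9, 0.0, -1.7]
width: 0.0195
grasp_force: 39.5
```

Run:
```python
from h import *
go(.4562,.0818,.1173)
a=optics.read_camera("side")[150:350,260:460,::-1]
cv2.imwrite("pics/a6.png",cv2.resize(a,None,fx=2.5,fy=2.5,interpolation=cv2.INTER_CUBIC))
```

```text
t 26.4 pos [0.4568 0.0822 0.1489] shift [-0.0005 -0.0006  0.0316] rotv [-0.     -0.0003 -0.    ]
```

View pics/a6.png

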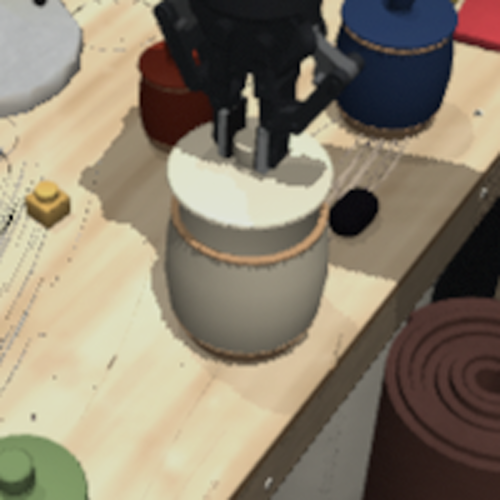

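The white lid is level and centred above the white jar.

>>> drive_tool --series '[0, 0, 0.004, 0, 0, 0, 0.012, 0, 0, 0.008, 0, 0, 0, 0.012, 0, 0, 0.012, 0, 0, 0, 0.012, 0, 0, 0.016, 0, 0, 0, 0.012, 0, 0, 0.019, 0, 0, 0, 0.012, 0, 0, 0.021, 0, 0, 0, 0.012, 0, 0, 0.022, 0, 0, 0, 0.012, 0, 0, 0.022, 0, 0, 0, 0.012]'

```text
t: 27.12
eef_pos: [0.4562, 0.0818, 0.1277]
eef_rot: [0.707, 0.707, -0.0, -0.0]
force: [-0.4, -0.1, -1.9]
width: 0.0201
grasp_force: 39.5
```

>>> drive_tool --series '[0, 0, 0.0015, 0, 0, 0, 0.012, 0, 0, 0.003, 0, 0, 0, 0.012, 0, 0, 0.0045, 0, 0, 0, 0.012, 0, 0, 0.006, 0, 0, 0, 0.012, 0, 0, 0.0075, 0, 0, 0, 0.012, 0, 0, 0.0085, 0, 0, 0, 0.012, 0, 0, 0.0095, 0, 0, 0, 0.012, 0, 0, 0.01, 0, 0, 0, 0.012]'

```text
t: 27.78
eef_pos: [0.4563, 0.0819, 0.1185]
eef_rot: [0.707, 0.707, 0.0, 0.0]
force: [-4.7, -0.4, 14.5]
width: 0.0198
grasp_force: 41.0
```

>>> drive_tool --series '[0, 0, -0.001, 0, 0, 0, 0.02, 0, 0, -0.001, 0, 0, 0, 0.03, 0, 0, -0.001, 0, 0, 0, 0.04, 0, 0, -0.001, 0, 0, 0, 0.048, 0, 0, -0.006, 0, 0, 0, 0.05, 0, 0, -0.025, 0, 0, 0, 0.055, 0, 0, -0.06, 0, 0, 0, 0.06, 0, 0, -0.095, 0, 0, 0, 0.06]'

```text
t: 28.45
eef_pos: [0.4553, 0.0817, 0.2136]
eef_rot: [0.707, 0.707, -0.001, -0.001]
force: [1.7, -0.0, -0.1]
width: 0.0602
grasp_force: 0.0
```

>>> drive_tool --series '[0.03, 0.02, -0.02, 0, 0, 0, 0.06, 0.06, 0.04, -0.03, 0, 0, 0, 0.06, 0.09, 0.06, -0.03, 0, 0, 0, 0.06, 0.12, 0.08, -0.03, 0, 0, 0, 0.06, 0.12, 0.1, -0.03, 0, 0, 0, 0.06, 0.12, 0.1, -0.03, 0, 0, 0, 0.06, 0.12, 0.1, -0.03, 0, 0, 0, 0.06, 0.12, 0.1, -0.03, 0, 0, 0, 0.06]'

```text
t: 29.12
eef_pos: [0.5557, 0.2015, 0.2427]
eef_rot: [0.707, 0.707, -0.0, -0.0]
force: [-0.1, 0.6, 0.0]
width: 0.0598
grasp_force: 0.0
```

Run:
```python
from h import *
a=optics.read_camera("side")[120:420,200:500,::-1]
cv2.imwrite("pics/a7.png",cv2.resize(a,None,fx=2,fy=2,interpolation=cv2.INTER_CUBIC))
for q in("gold_tin","black_pebble"):
    for d in optics.trace("side",q)[:1]: print(q,round(d["conf"],2),ray("side",d["location"],.012))
```

```text
gold_tin 0.54 [0.64205472 0.08375795]
black_pebble 0.54 [ 0.44468117 -0.05176344]
```

View pics/a7.png

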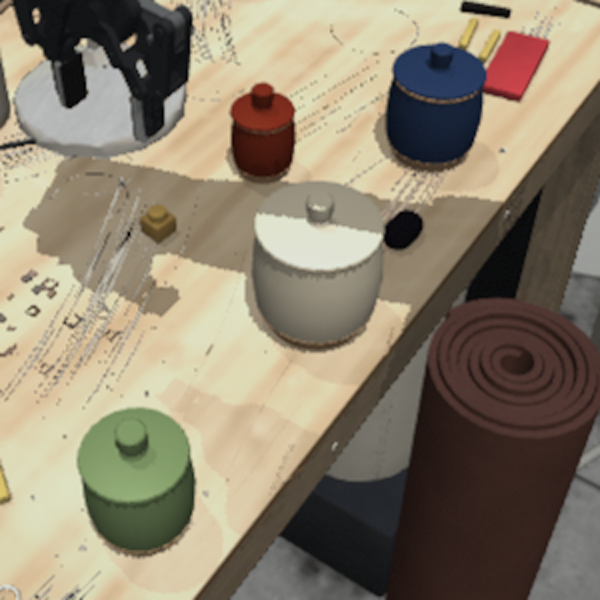

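All four lids sit level on their own canisters, and the tin at (158,222) and pebble at (403,229) have not moved. Handing in.

```bash
python3 -c "
from workcell import r
print(r.job_done())"
```

```text
the job is handed in; nothing more can be done
None
```

I set all four lids on their matching canisters and handed the job in at about 29 s; in the last picture each sits level and home, with the canisters, gold tin and black stone where they were.

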